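# Change over the rinse tank in the painter's studio

## Robot

A 6-joint arm with a two-finger parallel gripper is mounted at the origin on the work surface. World frame = base frame: x ahead of the robot, y to its left, z up, the work surface at z = 0. Lengths are in m, angles in rad, forces in N, time in s.
With the tool pointing down it reaches from about 0.3 to 0.875 m from the base axis. Payload 6.4 kg.
Tool frame: the origin (TCP) lies midway between the tips of the shut fingers; the grasp point (between the pads) lies 19 mm behind it; z points along the fingers, y is the line along which they close (so a half turn about z gives the same grasp; the last joint's range is limited). The gripper opens to 85 mm and grips with 20 to 120 N. Pads are 22 mm wide; open, the fingers measure 114 mm over their backs; the gripper's body (76 mm by 85 mm) begins 54 mm behind the grasp point. The pads swing forward as they close: fully open they stand 13 mm farther back than shut.
Start: joints at [-1.441, 0.181, 1.607, -0, 1.354, -0.206], TCP at [0.189, -0.543, 0.231] pointing down, gripper open.
Joint ranges: [-2.99, 2.99], [-0.89, 2.07], [0.3, 2.58], [-1.14, 4.28], [0, 2.63], [-3.12, 3.12]. Speed limits (rad/s): [2.57, 2.57, 3.01, 3.14, 3.14, 3.14].

## Interface

Orientations are given as a unit quaternion [w, x, y, z].
In Python, from bench import sensors, vision, ctrl gives the robot as it stands.
- The arm moves only by the tool carry_out, never from a script. Its argument "deltas" is text: rows parted by semicolons, each of 7 numbers parted by spaces: the shift along the tool's x, y, z in mm, then the turn, a rotation vector about the tool's x, y, z in rad, then the closure, from 0 (fully open) to 1 (shut). In form: tx ty tz ax ay az claw; .... A call has 1 to 12 rows; each row is the pose to reach, as a shift and turn from the pose commanded when the call began, along the tool's axes at that moment; what a row does not reach only later rows make up. A row lasts 1/8 s, in which the tool goes at most 62.5 mm and 10.7 degrees, less where a joint would pass 70% of its speed; a pose out of reach is approached as far as the arm can. A call with a gripper value outside its range is refused whole. The fingers move at their own pace and stop on an object; the grip force is fixed at half the most. Time passes only in rows, so rows that repeat a pose let the fingers close. It gives the time, the measured TCP pose, the force, the opening and the grip force at its end, in the units of the state.
- sensors.get_obs(): the state, without advancing time (a new reading comes with each control period).
- vision.camera(name): name is "scene" or "top" or "wrist"; returns the picture (384x512x3 uint8, blue, green, red); there is no depth.
- vision.camera_model(name): a dict with "K" (3x3 intrinsics, pixels), "extrinsics" (4x4, takes a point from world to camera coordinates); the wrist camera has in their place "hand_eye" (4x4, takes a point from camera to tool coordinates, whose origin is the TCP and whose axes are the flange's). Camera axes: x right, y down, z forward; pixel columns grow to the right and rows downward; lengths in m; the calibration is good to about 2 mm. A picture is of the moment at which its call begins: read the wrist's pose just before it. camera_model takes no time and is no camera call.
- ctrl.hand_in(): hands the job in; it is judged then, once.
The state is a dict: "time_s": time; "q": joint angles; "dq": joint speeds; "joint_efforts": joint torques, N m; "eef_pos": TCP position; "eef_rot": TCP orientation; "wrist_force": force on the tool from outside, world axes, zero at the start; "torque": the same for the moment, N m; "opening": opening from 0.0 (shut) to 1.0 (fully open); "grasp_force": force on a finger pad.
Only numpy, scipy, OpenCV 4.12 (cv2) and the standard library are available. Lean on these libraries where they do the work, as an engineer would, in place of code of your own. Each camera call takes 0.05 s, during which the arm holds its last target. There are 200 camera calls.

## Task

Change the load of the studio's rinse tank: first switch its dial to OFF (red dot), then take out the two finished baskets with green tabs and stand them upright in the white draining tray, and hang every dirty orange-tabbed basket inside the tank by hooking its bent lip over the rim nearest you. With all of them hanging properly, turn the dial to the two-dot click. Do not disturb the red jar among the baskets, or the white jar and the grey brush pot beside the tank.

Things in the scene. Friction and masses are not known exactly. Their poses are not given: they have to be found in the camera images.
- washer: Empty rinse tank, fixed. Origin: on the bench under the tank's centre; robot side -x. Steel tank outside 170 x 260 mm (x, y), wall 5, rim 145 high, inner floor at 45. Grey housing 210 x 300 round it, deck at 105, so 40 mm of wall stands free. Blue control pod, 105 wide, top at 135, on the -y end. Fill pipe inside along the far (+x) wall, so baskets hang on the near (-x) long wall.
- rim_mid (a point): Middle of the top edge of the tank's near (-x) long wall, half way through its 5 mm thickness; axes as the washer, y along the rim, inside of the tank towards +x. Inside, the rim is clear from y = -125 to +125 mm.
- dial (a joint): Selector dial on the blue pod, four clicks 0.6 rad apart: 0 = OFF (red dot), 0.6, 1.2, 1.8 = one, two, three yellow dots. Grows clockwise seen from above; stops just beyond the end clicks; drawn into the nearest click when let go (under 0.15 N m to turn).
- dial_top (a point): Centre of the top of the dial's grip bar, on the vertical dial axis, 169 mm above the bench. Bar 14 mm thick, 54 long, 25 tall, on a disc 56 across and 8 tall. The bar's length, white-line end first, lies along this frame's x axis turned +0.9 rad about z. Turns with the dial; aligned with the washer at OFF.
- tray: White plastic draining tray, fixed to the bench, 130 x 170 mm (x, y), 18 mm tall, walls and floor 5 mm thick. Origin: centre of the underside.
- clean_1: Hook-on steel basket, green grip tab, 0.2 kg. A finished one, hung on the near rim at the start. Origin: centre of the underside, z up. Tub 51 x 60 mm (x, y), 48 tall, cups in it below 51, weight low down. At -x a back plate (x -25 to -22 mm) rises to 75 mm, then bends out to -x and down as a 50 mm wide lip (x -41 to -38), leaving a 13 mm slot open below, its roof 72 mm up.
- clean_2: Hook-on steel basket, green grip tab, 0.2 kg. A finished one, hung on the near rim at the start. Origin: centre of the underside, z up. Tub 51 x 60 mm (x, y), 48 tall, cups in it below 51, weight low down. At -x a back plate (x -25 to -22 mm) rises to 75 mm, then bends out to -x and down as a 50 mm wide lip (x -41 to -38), leaving a 13 mm slot open below, its roof 72 mm up.
- basket_1: Hook-on steel basket, orange grip tab, 0.2 kg. A dirty one, on the bench at the start. Origin: centre of the underside, z up. Tub 51 x 60 mm (x, y), 48 tall, cups in it below 51, weight low down. At -x a back plate (x -25 to -22 mm) rises to 75 mm, then bends out to -x and down as a 50 mm wide lip (x -41 to -38), leaving a 13 mm slot open below, its roof 72 mm up.
- basket_2: Hook-on steel basket, orange grip tab, 0.2 kg. A dirty one, on the bench at the start. Origin: centre of the underside, z up. Tub 51 x 60 mm (x, y), 48 tall, cups in it below 51, weight low down. At -x a back plate (x -25 to -22 mm) rises to 75 mm, then bends out to -x and down as a 50 mm wide lip (x -41 to -38), leaving a 13 mm slot open below, its roof 72 mm up.
- basket_3: Hook-on steel basket, orange grip tab, 0.2 kg. A dirty one, on the bench at the start. Origin: centre of the underside, z up. Tub 51 x 60 mm (x, y), 48 tall, cups in it below 51, weight low down. At -x a back plate (x -25 to -22 mm) rises to 75 mm, then bends out to -x and down as a 50 mm wide lip (x -41 to -38), leaving a 13 mm slot open below, its roof 72 mm up.
- clean_1_lip (a point): Middle of the free lower edge of clean_1's lip (3 mm thick), at (-39.5, 0, 53) mm in the basket's frame; when hung it is outside the tank, 19 mm below the rim.
- clean_1_tab (a point): Grip point of clean_1's upright tab, at (-22, 0, 98) mm in the basket's frame: tab 8 mm thick along x, 34 wide along y, from 75 to 118 mm high; fingers on its two faces must stay above the 75 mm bend.
- clean_2_lip (a point): Middle of the free lower edge of clean_2's lip (3 mm thick), at (-39.5, 0, 53) mm in the basket's frame; when hung it is outside the tank, 19 mm below the rim.
- clean_2_tab (a point): Grip point of clean_2's upright tab, at (-22, 0, 98) mm in the basket's frame: tab 8 mm thick along x, 34 wide along y, from 75 to 118 mm high; fingers on its two faces must stay above the 75 mm bend.
- basket_1_lip (a point): Middle of the free lower edge of basket_1's lip (3 mm thick), at (-39.5, 0, 53) mm in the basket's frame; when hung it is outside the tank, 19 mm below the rim.
- basket_1_tab (a point): Grip point of basket_1's upright tab, at (-22, 0, 98) mm in the basket's frame: tab 8 mm thick along x, 34 wide along y, from 75 to 118 mm high; fingers on its two faces must stay above the 75 mm bend.
- basket_2_lip (a point): Middle of the free lower edge of basket_2's lip (3 mm thick), at (-39.5, 0, 53) mm in the basket's frame; when hung it is outside the tank, 19 mm below the rim.
- basket_2_tab (a point): Grip point of basket_2's upright tab, at (-22, 0, 98) mm in the basket's frame: tab 8 mm thick along x, 34 wide along y, from 75 to 118 mm high; fingers on its two faces must stay above the 75 mm bend.
- basket_3_lip (a point): Middle of the free lower edge of basket_3's lip (3 mm thick), at (-39.5, 0, 53) mm in the basket's frame; when hung it is outside the tank, 19 mm below the rim.
- basket_3_tab (a point): Grip point of basket_3's upright tab, at (-22, 0, 98) mm in the basket's frame: tab 8 mm thick along x, 34 wide along y, from 75 to 118 mm high; fingers on its two faces must stay above the 75 mm bend.
- jar_red: A bystander: small red paint jar, 42 mm across, 51 tall, among the dirty baskets. Origin at the centre of its underside.
- jar_white: A bystander: white paint jar, 74 mm across, 104 tall, left in front of the tank. Origin at the centre of its underside.
- brush_jar: A bystander: grey pot of brushes, 90 mm across, 120 tall (brushes to 260), left of the tank. Origin at the centre of its underside.
There are look-alikes about, which are no part of the job. Leave any turquoise or yellow look-alike of the clean_1 alone. What is shaped like the basket_1 but purple or yellow is not meant.

How it is judged:
On the way, in this order (a step that is already met when the one before it is completed fails the run):
1. the dial is switched to OFF (value of joint dial between -0.15 and 0.15 rad), for 0.2 s.
2. with the dial at OFF, the finished baskets stand in the draining tray and every dirty basket hangs in the tank by its lip over the near rim (all of step 1 and x of clean_1 in the frame of tray between -0.05 and 0.05 m and y of clean_1 in the frame of tray between -0.065 and 0.065 m and z of clean_1 in the frame of tray between -0.01 and 0.014 m and angle between each of clean_1, clean_2's own z axis and vertical below 0.15 rad and linear speed of each of clean_1, clean_2, basket_1, basket_2, basket_3 below 0.02 m/s and x of clean_2 in the frame of tray between -0.05 and 0.05 m and y of clean_2 in the frame of tray between -0.065 and 0.065 m and z of clean_2 in the frame of tray between -0.01 and 0.014 m and x of basket_1_lip in the frame of rim_mid between -0.018 and -0.003 m and y of basket_1_lip in the frame of rim_mid between -0.11 and 0.11 m and z of basket_1_lip in the frame of rim_mid between -0.026 and -0.009 m and x of each of basket_1, basket_2, basket_3 in the frame of rim_mid above 0.01 m and angle between each of basket_1, basket_2, basket_3's own z axis and vertical below 0.25 rad and x of basket_2_lip in the frame of rim_mid between -0.018 and -0.003 m and y of basket_2_lip in the frame of rim_mid between -0.11 and 0.11 m and z of basket_2_lip in the frame of rim_mid between -0.026 and -0.009 m and x of basket_3_lip in the frame of rim_mid between -0.018 and -0.003 m and y of basket_3_lip in the frame of rim_mid between -0.11 and 0.11 m and z of basket_3_lip in the frame of rim_mid between -0.026 and -0.009 m), for 0.3 s.
3. the dial is at the two-dot click (value of joint dial between 1.05 and 1.35 rad), for 0.2 s.
At the end, for the whole second after the job is handed in: Dial within 0.15 rad of the two-dot click; green baskets upright (0.15 rad), at rest on the tray floor; every dirty basket at rest, lip outside the near rim with its edge 9 mm or more below the rim top, tub inside the tank, tilt under 0.25 rad (all of step 3 and x of clean_1 in the frame of tray between -0.05 and 0.05 m and y of clean_1 in the frame of tray between -0.065 and 0.065 m and z of clean_1 in the frame of tray between -0.01 and 0.014 m and angle between each of clean_1, clean_2's own z axis and vertical below 0.15 rad and linear speed of each of clean_1, clean_2, basket_1, basket_2, basket_3 below 0.02 m/s and x of clean_2 in the frame of tray between -0.05 and 0.05 m and y of clean_2 in the frame of tray between -0.065 and 0.065 m and z of clean_2 in the frame of tray between -0.01 and 0.014 m and x of basket_1_lip in the frame of rim_mid between -0.018 and -0.003 m and y of basket_1_lip in the frame of rim_mid between -0.11 and 0.11 m and z of basket_1_lip in the frame of rim_mid between -0.026 and -0.009 m and x of each of basket_1, basket_2, basket_3 in the frame of rim_mid above 0.01 m and angle between each of basket_1, basket_2, basket_3's own z axis and vertical below 0.25 rad and x of basket_2_lip in the frame of rim_mid between -0.018 and -0.003 m and y of basket_2_lip in the frame of rim_mid between -0.11 and 0.11 m and z of basket_2_lip in the frame of rim_mid between -0.026 and -0.009 m and x of basket_3_lip in the frame of rim_mid between -0.018 and -0.003 m and y of basket_3_lip in the frame of rim_mid between -0.11 and 0.11 m and z of basket_3_lip in the frame of rim_mid between -0.026 and -0.009 m); the robot touches nothing.
It fails at once if the red jar, the white jar or the grey brush pot is shifted by more than 6 cm or knocked over (distance of any of jar_red, jar_white, brush_jar from where it was at the start of the episode above 0.06 m or angle between any of jar_red, jar_white, brush_jar's own z axis and vertical above 0.6 rad).
Of basket_1, basket_2, basket_3 only 2 to 3 are there at a start; the rules pass over those that are not, and their reading is None.
At some moment in a run one of basket_1, basket_2, basket_3 may be knocked a few centimetres aside while the robot is not near it.
Once in a run the grip may slacken for a moment while it holds something.
It also fails if it takes over 210 s, if anything falls off the work surface, if the arm or the gripper's body presses on something with over 40 N, if the wrist force passes 120 N, or if a joint passes its speed limit or range.

## Working session

There is one attempt and no reset: what is moved stays moved. The work goes in short steps, Python scripts to look and compute and a tool call to move; the robot and the scene stay as the last step left them, time stands still between calls to the robot, and variables do not carry over. Pictures are saved under pics/ and viewed, at most 14 in all, crops included, and the job is handed in when it is done.

Besides the shell and the picture viewer there is one more tool, called as name(argument=value, ...) on one line, values as JSON. carry_out: Moves the arm, as the interface text tells. Its arguments: {"type":"object","properties":{"deltas":{"type":"string"}},"required":["deltas"]}

```bash
ls; mkdir -p pics
python3 - <<'E'
from bench import sensors, vision, ctrl
import cv2, numpy as np
np.set_printoptions(precision=4,suppress=True)
o=sensors.get_obs(); print(o)
for n in ["scene","top","wrist"]:
    im=vision.camera(n); cv2.imwrite(f"pics/{n}0.png",im); print(n,vision.camera_model(n))
a=cv2.imread("pics/scene0.png"); b=cv2.imread("pics/top0.png")
cv2.imwrite("pics/both.png",cv2.resize(np.vstack([a,b]),None,fx=0.78,fy=0.78))
E
```

```text
pics
{'time_s': 0.0, 'q': array([-1.4413,  0.1815,  1.608 ,  0.    ,  1.3538, -0.2063]), 'dq': array([ 0.0006,  0.0006, -0.0001, -0.0012, -0.0002, -0.    ]), 'joint_efforts': array([ -0.    , -44.487 , -35.134 ,  -0.0001,   0.009 ,  -0.    ]), 'eef_pos': array([ 0.1894, -0.5423,  0.2304]), 'eef_rot': array([-0.0009,  0.9859,  0.1671,  0.    ]), 'wrist_force': array([-0.2231, -0.0726,  0.2339]), 'torque': array([ 0.0247,  0.0062, -0.0082]), 'grasp_force': 0.0, 'opening': 0.9990719285372407}
scene {'K': array([[349.9806,   0.    , 255.2792],
       [  0.    , 349.9806, 184.0296],
       [  0.    ,   0.    ,   1.    ]]), 'extrinsics': array([[ 0.4791,  0.8778, -0.0034, -0.3001],
       [ 0.5187, -0.2862, -0.8056, -0.205 ],
       [-0.7081,  0.3842, -0.5924,  1.6608],
       [ 0.    ,  0.    ,  0.    ,  1.    ]])}
top {'K': array([[456.0846,   0.    , 257.7222],
       [  0.    , 456.0846, 193.7336],
       [  0.    ,   0.    ,   1.    ]]), 'extrinsics': array([[-0.0201, -0.9998,  0.0072,  0.021 ],
       [-0.9839,  0.0185, -0.1776,  0.6246],
       [ 0.1774, -0.0106, -0.9841,  1.3349],
       [ 0.    ,  0.    ,  0.    ,  1.    ]])}
wrist {'K': array([[326.6218,   0.    , 250.0547],
       [  0.    , 326.6218, 193.9263],
       [  0.    ,   0.    ,   1.    ]]), 'hand_eye': array([[ 0.0005, -0.9547, -0.2974,  0.0761],
       [ 1.    ,  0.0005, -0.    ,  0.0005],
       [ 0.0002, -0.2974,  0.9547, -0.1422],
       [ 0.    ,  0.    ,  0.    ,  1.    ]])}
```

```bash
python3 -c "
import cv2
for n in ['scene','top']:
    cv2.imwrite(f'pics/{n}0b.png',cv2.resize(cv2.imread(f'pics/{n}0.png'),(800,600),interpolation=cv2.INTER_CUBIC))"
```

```text
(no output)
```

View pics/top0b.png

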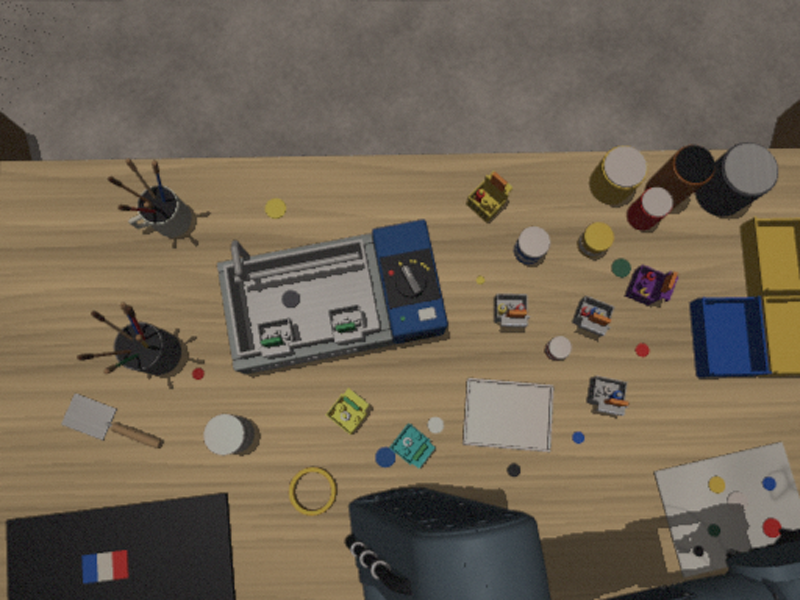

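View pics/scene0b.png

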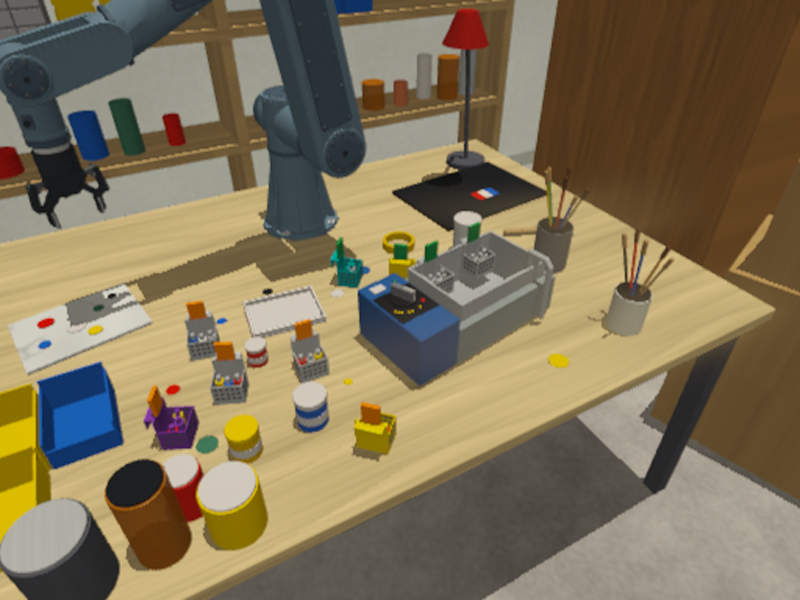

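Top view (800x600 px): dirty baskets are the grey bodies with an orange tab at (511,310), (594,317) and (607,395). The finished ones are the green tabs in the tank at (345,322) and (272,340).

Look-alikes that could be mistaken for them are purple/orange (651,285), yellow/orange (490,195), yellow/green (350,410) and turquoise (413,445). Bystanders are the red jar (559,348), white jar (229,435) and grey pot (148,345). The dial is at (411,278) and the tray at (508,415).

```bash
cat > h.py <<'E'
from bench import sensors, vision, ctrl
import cv2, numpy as np
from scipy.spatial.transform import Rotation as R
np.set_printoptions(precision=4,suppress=True)
def rot(q): return R.from_quat(np.r_[q[1:],q[0]])
def model(n,o=None):
    m=vision.camera_model(n); K=m["K"]
    if n=="wrist":
        T=np.eye(4); T[:3,:3]=rot(o["eef_rot"]).as_matrix(); T[:3,3]=o["eef_pos"]; T=T@m["hand_eye"]
    else: T=np.linalg.inv(m["extrinsics"])
    return K,T
def ray(K,T,uv):
    d=np.linalg.inv(K)@np.r_[uv,1]; return T[:3,3],T[:3,:3]@d
def onz(K,T,uv,z):
    c,d=ray(K,T,uv); return (c+d*(z-c[2])/d[2])
def proj(K,T,p):
    q=np.linalg.inv(T)@np.r_[p,1]; q=K@q[:3]; return q[:2]/q[2]
def tri(r1,r2):
    (a,d),(b,e)=r1,r2; d=d/np.linalg.norm(d); e=e/np.linalg.norm(e)
    s=np.linalg.lstsq(np.c_[d,-e],b-a,rcond=None)[0]
    p,q=a+s[0]*d,b+s[1]*e; return (p+q)/2,np.linalg.norm(p-q)
RNG={"orange":((6,150,120),(16,255,255)),"green":((55,100,40),(85,255,255)),"blue":((105,120,30),(125,255,255)),"yellow":((22,150,120),(32,255,255)),"white":((0,0,185),(30,60,255)),"red":((0,150,90),(4,255,255))}
def blobs(im,c,amin=15):
    m=cv2.inRange(cv2.cvtColor(im,cv2.COLOR_BGR2HSV),*RNG[c])
    n,l,s,ce=cv2.connectedComponentsWithStats(m)
    return [(np.round(ce[i],1),s[i]) for i in range(1,n) if s[i][4]>=amin],m,l
# tool pose for a tool-down target: tool z down; yaw = world angle of the closing line (tool y)
def goto(p,yaw,o=None):
    o=o or sensors.get_obs(); R0=rot(o["eef_rot"]).as_matrix()
    best=None
    for k in (0,np.pi):
        a=yaw+k; y=np.array([np.cos(a),np.sin(a),0]); z=np.array([0,0,-1.]); x=np.cross(y,z)
        rv=R.from_matrix(R0.T@np.c_[x,y,z]).as_rotvec()
        if best is None or abs(rv[2])<abs(best[2]): best=rv
    return R0.T@(np.array(p)-o["eef_pos"])*1000,best
E
python3 - <<'E'
from h import *
for n in ["scene","top"]:
    im=cv2.imread(f"pics/{n}0.png"); K,T=model(n)
    for c in ["orange","green","yellow","blue","white"]:
        for ce,s in blobs(im,c,12)[0]: print(n,c,ce,s,onz(K,T,ce,0.1)[:2] if n=="top" else "")
E
```

```text
scene orange [299.    5.1] [293   5  13   2  13] 
scene orange [286.7  36. ] [281  35  13   3  35] 
scene orange [238.   52.4] [232  51  13   4  46] 
scene orange [358.9 127.8] [358 123   3  11  12] 
scene orange [125.4 198.6] [120 194  12  11  97] 
scene orange [194.  211.5] [189 206  11  12  96] 
scene orange [143.4 225. ] [137 220  13  11 107] 
scene orange [ 99.  257.7] [ 95 248   8  18  65] 
scene orange [236.7 265.1] [231 260  13  11 110] 
scene orange [ 87.2 319.4] [ 67 302  40  25 102] 
scene green [80.7 80.6] [ 70  64  22  35 443] 
scene green [302.6 148.1] [299 143   8  12  62] 
scene green [217.3 159.2] [215 152   8  14  48] 
scene green [275.  160.7] [272 155   8  13  73] 
scene green [255.8 160.8] [252 156   8  10  67] 
scene green [132.1 284.1] [126 279  13  11  99] 
scene yellow [45.6  4.4] [ 32   0  29  13 242] 
scene yellow [66.1  0.6] [63  0  7  3 14] 
scene yellow [351.1 133.7] [350 125   3  19  23] 
scene yellow [254.7 152.9] [245 148  21  14 139] 
scene yellow [256. 170.] [249 165  17  13 143] 
scene yellow [ 60.4 210.8] [ 56 208  10   6  37] 
scene yellow [203.4
[... 2465 characters left out ...]
-0.7053]
top yellow [199.3 313.8] [185 299  29  30 185] [0.2767 0.1806]
top yellow [458.4 310. ] [454 305  10  10  71] [ 0.272  -0.5517]
top blue [103.3 123.3] [102 117   4  12  19] [0.8423 0.4725]
top blue [256.5 152.7] [239 141  37  28 624] [0.742  0.0105]
top blue [265.9 203.9] [247 189  39  30 578] [ 0.5861 -0.0141]
top blue [466.4 215.4] [ 442  190   52   51 2236] [ 0.5408 -0.6018]
top blue [393.5 252.5] [391 250   6   5  15] [ 0.437  -0.3795]
top blue [369.9 279.7] [367 277   7   7  37] [ 0.3612 -0.3063]
top blue [246.3 292.4] [241 287  12  12 111] [0.3329 0.0475]
top blue [492.  309.2] [489 306   7   8  46] [ 0.2722 -0.6474]
top blue [ 56.8 363.3] [ 52 354  10  20 173] [0.1523 0.5727]
```

Run:
```python
from h import *
S=model("scene");Tp=model("top")
for n,t,s in [("b_mid",(331.2,199.2),(194,211.5)),("b_2",(385,203),(143.4,225)),("b_3",(396,256.7),(125.4,198.6)),("g_right",(221,208.8),(275,160.7)),("g_left",(173.3,218.1),(302.6,148.1))]:
    print(n,*tri(ray(*Tp,np.array(t)),ray(*S,np.array(s))))
k=1/1.5625
for n,uv,z in [("dial",(411,278),.169),("tray",(508,415),.018),("tl",(467,380),.018),("tr",(553,384),.018),("bl",(463,445),.018),("br",(551,450),.018),("redjar",(559,348),.051),("rimL",(238,362),.145),("rimR",(385,338),.145)]:
    print(n,onz(*Tp,np.array(uv)*k-.2,z))
print(goto((0.5,0.0,0.45),0.0))
```

```text
b_mid [ 0.5977 -0.2058  0.0961] 0.003683196622535053
b_2 [ 0.5833 -0.3626  0.0974] 0.006393142180814293
b_3 [ 0.4259 -0.3831  0.0965] 0.007657712559303934
g_right [0.5637 0.1127 0.1683] 0.0008269451172281109
g_left [0.5401 0.2445 0.1687] 0.0013007236008522388
dial [ 0.65   -0.0052  0.169 ]
tray [ 0.4057 -0.192   0.018 ]
tl [ 0.4754 -0.1144  0.018 ]
tr [ 0.4642 -0.2835  0.018 ]
bl [ 0.3501 -0.1021  0.018 ]
br [ 0.3372 -0.2723  0.018 ]
redjar [ 0.5314 -0.2919  0.051 ]
rimL [0.5068 0.3081 0.145 ]
rimR [0.5451 0.0437 0.145 ]
(array([ 472.0302, -410.1277, -218.7242]), array([-0.001 , -0.0011, -1.235 ]))
```

Run:
```python
from h import *
print(goto((0.52,-0.21,0.42),0.0))
```

```text
(array([ 421.7085, -205.2255, -189.0124]), array([-0.001 , -0.0011, -1.235 ]))
```

carry_out(deltas="422 -205 -189 0 0 -1.235 0;422 -205 -189 0 0 -1.235 0;422 -205 -189 0 0 -1.235 0;422 -205 -189 0 0 -1.235 0;422 -205 -189 0 0 -1.235 0;422 -205 -189 0 0 -1.235 0;422 -205 -189 0 0 -1.235 0;422 -205 -189 0 0 -1.235 0;422 -205 -189 0 0 -1.235 0;422 -205 -189 0 0 -1.235 0")

```text
time_s: 1.4
eef_pos: [0.5203, -0.21, 0.4197]
eef_rot: [-0.0, 0.707, 0.708, -0.0]
wrist_force: [-0.2, -1.0, -0.0]
opening: 0.997
grasp_force: 0.0
```

Run:
```python
from h import *
o=sensors.get_obs(); im=vision.camera("wrist"); cv2.imwrite("pics/w1.png",im)
print(o["eef_pos"],o["eef_rot"],o["q"])
K,T=model("wrist",o)
for ce,s in blobs(im,"orange",30)[0]: print(ce,s,onz(K,T,ce,.105))
cv2.imwrite("pics/w1b.png",cv2.resize(im,(800,600)))
print(goto((0.6,0.1,0.45),0.177,o))
```

```text
[ 0.5203 -0.21    0.4197] [-0.0004  0.7067  0.7075 -0.0003] [-0.5949  0.0628  1.3665 -0.0004  1.7131 -0.5961]
[464.1 105. ] [460 100  11  12  65] [ 0.8092 -0.1504  0.105 ]
[499.8 127.1] [487 118  25  22 152] [ 0.8641 -0.1797  0.105 ]
[301.7 142.4] [300 131   8  27  49] [ 0.5925 -0.2012  0.105 ]
(array([309.9234,  79.9826, -30.3175]), array([-0.001 , -0.0002, -0.1759]))
```

View pics/w1b.png

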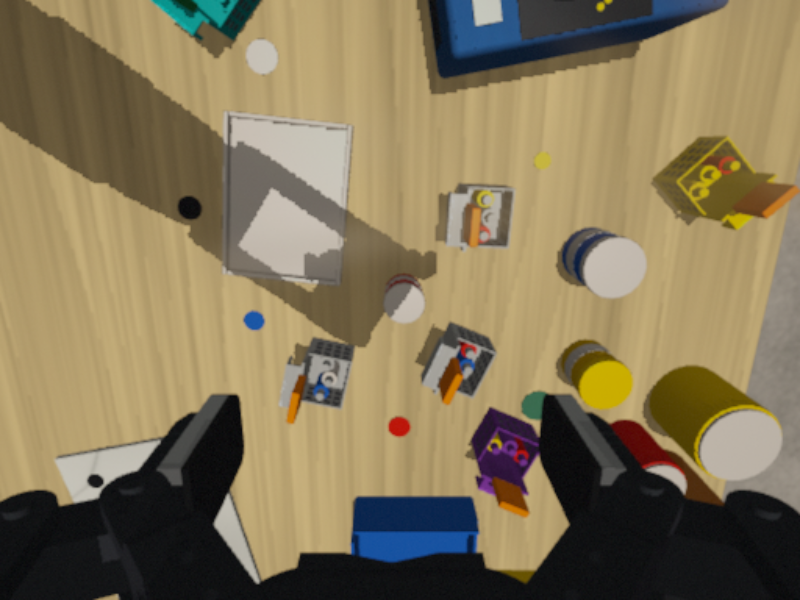

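The view shows the grey/orange baskets with tabs at (476,225), (452,382) and (297,398), their lips all towards -x. The red jar is at (404,300) and the tray is around (285,195). Next is the washer.

carry_out(deltas="310 80 -30 0 0 -0.176 0;310 80 -30 0 0 -0.176 0;310 80 -30 0 0 -0.176 0;310 80 -30 0 0 -0.176 0;310 80 -30 0 0 -0.176 0;310 80 -30 0 0 -0.176 0;310 80 -30 0 0 -0.176 0")

```text
time_s: 2.33
eef_pos: [0.6002, 0.0986, 0.4493]
eef_rot: [-0.0, 0.643, 0.766, -0.001]
wrist_force: [-0.1, -0.2, -0.4]
opening: 0.998
grasp_force: 0.0
```

Run:
```python
from h import *
o=sensors.get_obs(); im=vision.camera("wrist"); cv2.imwrite("pics/w2.png",im)
print(o["eef_pos"],o["eef_rot"],o["q"])
K,T=model("wrist",o)
for c,z in [("green",.18),("blue",.135),("yellow",.144),("red",.144)]:
  for ce,s in blobs(im,c,6)[0]: print(c,ce,s,onz(K,T,ce,z))
cv2.imwrite("pics/w2b.png",cv2.resize(im,(800,600)))
np.savez("w2.npz",K=K,T=T)
```

```text
[0.6002 0.0986 0.4493] [-0.0005  0.6425  0.7663 -0.0008] [-0.0317  0.175   1.1865 -0.0007  1.7818 -0.2071]
green [220.1  20.4] [216   2   9  39 308] [0.5399 0.2434 0.18  ]
green [138.4 118.1] [126 110  26  19 217] [0.4568 0.1189 0.18  ]
green [222.8 134.4] [220 123   7  25 151] [0.5621 0.1174 0.18  ]
green [116.5 160.2] [111 153  14  17  50] [0.4331 0.0612 0.18  ]
green [109.2 158. ] [108 157   3   3   6] [0.4238 0.0625 0.18  ]
green [ 89.  179.4] [ 62 158  58  41 852] [0.3992 0.0294 0.18  ]
green [101.7 160.7] [100 159   5   4   9] [0.4145 0.0572 0.18  ]
green [227.9 204.9] [226 203   5   5  22] [0.5828 0.0264 0.18  ]
blue [ 97.8 136.1] [ 88 127  21  20 327] [0.3888 0.0786 0.135 ]
blue [282.2 212.1] [ 209  182  140   69 5151] [0.6637 0.0133 0.135 ]
blue [284.7 302.4] [274 299  25  11  84] [ 0.6997 -0.1399  0.135 ]
blue [287.2 315.3] [275 311  28  14 151] [ 0.7089 -0.1636  0.135 ]
yellow [57.3 44.1] [ 29  14  57  62 984] [0.3382 0.1873 0.144 ]
yellow [408.7  60.3] [396  47  26  28 565] [0.7786 0.2463 0.144 ]
yellow [143.8 108.4] [115  80  50  57 936] [0.4515 0.128  0.144 ]
yellow [14
[... 231 characters left out ...]
5] [ 0.6779 -0.0281  0.144 ]
yellow [267.8 264.4] [264 261   9   8  54] [ 0.6579 -0.0714  0.144 ]
yellow [229.4 285.3] [229 284   2   4   7] [ 0.6055 -0.1182  0.144 ]
yellow [235.5 286.5] [235 285   2   4   8] [ 0.6153 -0.1187  0.144 ]
yellow [338.5 297. ] [328 286  18  27 181] [ 0.7797 -0.1088  0.144 ]
yellow [349.3 321.8] [344 318  10   9  39] [ 0.809  -0.1514  0.144 ]
red [288.  201.6] [285 199   7   7  39] [0.6672 0.0338 0.144 ]
red [228.2 297.5] [225 289   9  15  52] [ 0.6071 -0.1406  0.144 ]
red [186.6 307. ] [180 306  13   4  23] [ 0.5439 -0.1699  0.144 ]
red [195.  310.5] [194 309   3   4   6] [ 0.5581 -0.1742  0.144 ]
red [186.2 316. ] [177 314  18   6  49] [ 0.5453 -0.1871  0.144 ]
```

View pics/w2b.png

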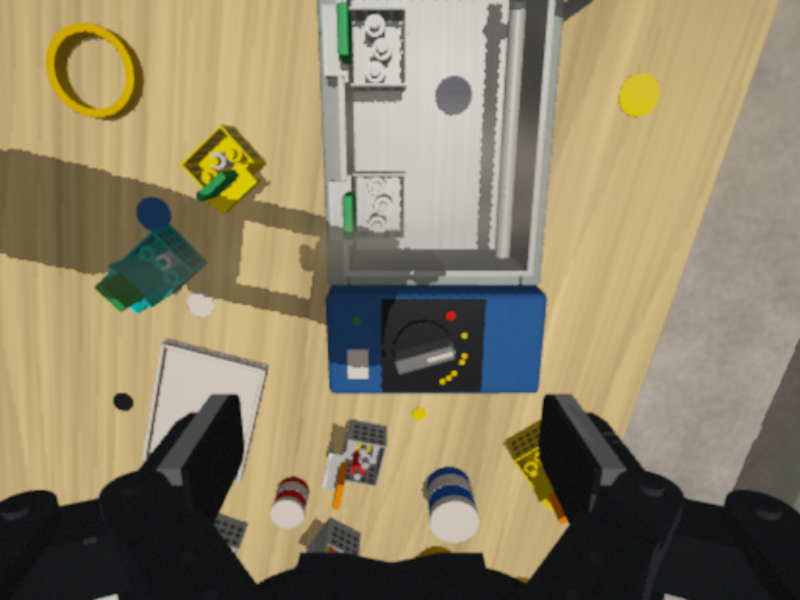

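The dial bar runs from (397,362) to its white end at (455,352). The red OFF dot is at (451,316) and the green tabs are at (344,30) and (348,212). I'll refine the bar, the rim and the tabs.

Run:
```python
from h import *
d=np.load("w2.npz");K,T=d["K"],d["T"]; im=cv2.imread("pics/w2.png")
sub=cv2.cvtColor(im,cv2.COLOR_BGR2GRAY)[190:252,240:315]
m=(sub>75).astype(np.uint8)
hs=cv2.cvtColor(im,cv2.COLOR_BGR2HSV)[190:252,240:315]; m[hs[:,:,1]>90]=0
for th in (60,90,130):
  mm=m*(sub>th).astype(np.uint8)
  n,l,s,c=cv2.connectedComponentsWithStats(mm)
  for i in range(1,n):
    if s[i][4]>20:
      ys,xs=np.where(l==i); P=np.array([onz(K,T,(x+240,y+190),.169)[:2] for x,y in zip(xs,ys)])
      v=np.linalg.svd(P-P.mean(0))[2][0]; v*=np.sign(v[0]); pr=(P-P.mean(0))@v
      print(th,s[i],c[i]+[240,190],P.mean(0),np.arctan2(v[1],v[0]),pr.min(),pr.max())
# tabs
for c in ["green"]:
  b,mk,l=blobs(im,c,100)
  for i in range(1,l.max()+1):
    ys,xs=np.where(l==i)
    if len(xs)<140 or not 205<xs.mean()<235: continue
    P=np.array([onz(K,T,(x,y),.191)[:2] for x,y in zip(xs,ys)]); v=np.linalg.svd(P-P.mean(0))[2][0]; v*=np.sign(v[1])
    print("tab",xs.mean(),ys.mean(),P.mean(0),-np.arctan2(v[0],v[1]))
# rim corners from the view, px/1.5625 of picture
cv2.imwrite("pics/c1.png",cv2.resize(im[0:190,190:370],None,fx=3.15,fy=3.15,interpolation=cv2.INTER_CUBIC))
```

```text
60 [ 13  31  39  19 353] [272.0793 229.9093] [ 0.6494 -0.0034] 0.4773675420193613 -0.02736427382448939 0.027729377496619873
60 [ 0 61 75  1 75] [277. 251.] [ 0.6628 -0.0343] 0.17662436923804706 -0.053006474161804304 0.052991532439649824
90 [ 13  32  39  17 314] [272.0223 229.9777] [ 0.6494 -0.0035] 0.4690594755401365 -0.026391483535984576 0.02744097462506447
90 [ 0 61 75  1 75] [277. 251.] [ 0.6628 -0.0343] 0.17662436923804706 -0.053006474161804304 0.052991532439649824
130 [33 34 17  9 73] [281.3562 228.1233] [0.6617 0.0016] 0.49434176350278686 -0.012386735619636451 0.01149439624961179
tab 220.13636363636363 20.42207792207792 [0.5412 0.2414] 0.21520744857247
tab 222.75496688741723 134.43708609271522 [0.5627 0.1188] 0.09565814858234337
```

View pics/c1.png

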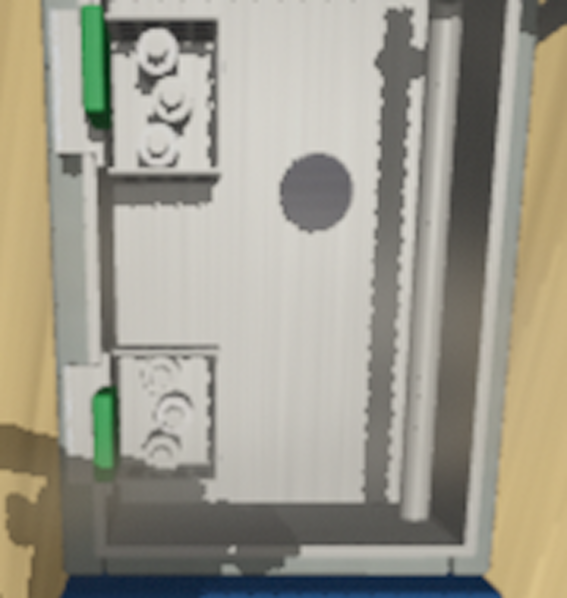

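Crop: the two green-tab baskets hang at (95,65) and (104,430), with the rim strip between them at about (92..103, 160..360). The -y inner tank corners are (105,547) and (465,545).

Run:
```python
from h import *
d=np.load("w2.npz");K,T=d["K"],d["T"]
for n,(u,v) in dict(nearin=(106,548),farin=(464,546),rim_hi=(94,165),rim_lo=(101,355)).items():
    print(n,onz(K,T,np.array([u/3.15+190,v/3.15]),.145))
# dial grasp: bar dir .473 -> closing line .473+pi/2 ; TCP z: bar top .169, pads
print(goto((0.649,-0.003,0.25),0.473+np.pi/2))
print(goto((0.649,-0.003,0.25),0.473-np.pi/2))
```

```text
nearin [0.5694 0.0583 0.145 ]
farin [0.7263 0.0872 0.145 ]
rim_hi [0.5408 0.2134 0.145 ]
rim_lo [0.5547 0.1407 0.145 ]
(array([-107.7516,   30.9453,  199.4145]), array([-0.0012,  0.0014,  1.2719]))
(array([-107.7516,   30.9453,  199.4145]), array([-0.0012,  0.0014,  1.2719]))
```

carry_out(deltas="-54 16 100 0 0 0.18 0;-108 31 150 0 0 0.36 0;-108 31 199 0 0 0.54 0;-108 31 199 0 0 0.72 0;-108 31 199 0 0 0.9 0;-108 31 199 0 0 1.08 0;-108 31 199 0 0 1.272 0;-108 31 199 0 0 1.272 0;-108 31 199 0 0 1.272 0")

```text
time_s: 3.5
eef_pos: [0.6495, -0.0027, 0.2512]
eef_rot: [0.0, 0.972, 0.236, -0.0]
wrist_force: [0.4, 0.2, 0.2]
opening: 0.997
grasp_force: 0.0
```

Run:
```python
from h import *
o=sensors.get_obs(); im=vision.camera("wrist"); cv2.imwrite("pics/w3.png",im)
print(o["eef_pos"],o["q"][5])
K,T=model("wrist",o)
print(proj(K,T,(0.649,-0.003,.169)))
c=proj(K,T,(0.649,-0.003,.169)).astype(int); y0,x0=max(c[1]-60,0),max(c[0]-70,0)
g=cv2.cvtColor(im,cv2.COLOR_BGR2GRAY); hs=cv2.cvtColor(im,cv2.COLOR_BGR2HSV)
m=((g>90)&(hs[:,:,1]<90)).astype(np.uint8); n,l,s,ce=cv2.connectedComponentsWithStats(m)
for i in range(1,n):
  if s[i][4]>60 and abs(ce[i]-c).max()<50:
    ys,xs=np.where(l==i); P=np.array([onz(K,T,(x,y),.169)[:2] for x,y in zip(xs,ys)]); v=np.linalg.svd(P-P.mean(0),full_matrices=False)[2][0]
    pr=(P-P.mean(0))@v; pq=(P-P.mean(0))@np.array([-v[1],v[0]]); print(ce[i],s[i],P.mean(0),np.arctan(v[1]/v[0]),np.ptp(pr),np.ptp(pq))
print(goto((0.649,-0.003,0.149),0.473+np.pi/2,o))
```

```text
[ 0.6495 -0.0027  0.2512] 0.9080410149783688
[249.405  202.7564]
[223.0673 155.9909] [    0     0   512   374 85383] [0.6667 0.0235] -1.4241200317035092 0.42489761613447796 0.284575995490117
[202.2    156.3538] [198 148  10  17  65] [0.6642 0.0417] 0.055185558046722684 0.011596455246296516 0.005752960103641892
[251.987  184.9304] [249 169   7  33 230] [0.6617 0.0015] 0.47631762050235943 0.023723586562136238 0.004343267885704009
(array([ -0.5495,   0.0729, 102.2439]), array([0.    , 0.0003, 0.0034]))
```

carry_out(deltas="0 1 60 0 0 0 0;0 1 102 0 0 0 0;0 1 102 0 0 0 0;0 1 102 0 0 0 1;0 1 102 0 0 0 1;0 1 102 0 0 0 1;0 1 102 0 0 0 1;0 1 102 0 0 0 1")

```text
time_s: 4.55
eef_pos: [0.6513, -0.0029, 0.1508]
eef_rot: [0.001, 0.972, 0.235, 0.001]
wrist_force: [1.1, -3.0, 5.0]
opening: 0.147
grasp_force: 61.3
```

carry_out(deltas="0 0 0 0 0 -0.15 1;0 0 0 0 0 -0.3 1;0 0 0 0 0 -0.45 1;0 0 0 0 0 -0.6 1;0 0 0 0 0 -0.6 1;0 0 0 0 0 -0.6 1;0 0 0 0 0 -0.6 0;0 0 0 0 0 -0.6 0;0 0 0 0 0 -0.6 0;0 0 0 0 0 -0.6 0;0 0 -60 0 0 -0.6 0;0 0 -110 0 0 -0.6 0")

```text
time_s: 6.05
eef_pos: [0.6502, -0.0021, 0.2606]
eef_rot: [-0.0, 0.859, 0.512, -0.0]
wrist_force: [1.1, 0.3, 0.0]
opening: 1.0
grasp_force: 0.0
```

```bash
cat >> h.py <<'E'
def dial(o,im):
    K,T=model("wrist",o); g=cv2.cvtColor(im,cv2.COLOR_BGR2GRAY); hs=cv2.cvtColor(im,cv2.COLOR_BGR2HSV)
    c=proj(K,T,(0.649,-0.003,.169))
    m=((g>130)&(hs[:,:,1]<90)).astype(np.uint8); n,l,s,ce=cv2.connectedComponentsWithStats(m)
    for i in range(1,n):
        if 40<s[i][4]<600 and abs(ce[i]-c).max()<50:
            ys,xs=np.where(l==i); P=np.array([onz(K,T,(x,y),.169)[:2] for x,y in zip(xs,ys)]); v=np.linalg.svd(P-P.mean(0),full_matrices=False)[2][0]
            print("dial cand",ce[i],P.mean(0),"axis",np.arctan2(v[1],v[0]),"value",(.18+.9-np.arctan(v[1]/v[0])),np.ptp((P-P.mean(0))@v))
E
python3 - <<'E'
from h import *
o=sensors.get_obs(); im=vision.camera("wrist"); cv2.imwrite("pics/w4.png",im)
print(o["eef_pos"],o["q"][5],o["opening"]); dial(o,im)
g=(0.552,0.1125)
# fine: washer yaw .18, right green tab
for p in [(0.5637,0.1127,0.25),(0.5637,0.1127,0.158)]: print(goto(p,0.18,o))
E
```

```text
[ 0.6502 -0.0021  0.2606] 0.31061273547409596 1.0002247415038745
dial cand [249.2933 168.64  ] [0.6607 0.0176] axis 2.9032049410500536 value 1.3183877125397396 0.010490318034189882
dial cand [250.0484 186.6613] [0.6547 0.0053] axis -2.071872029359553 value 0.01027937576975968 0.017776344906333258
dial cand [205.0709 245.5836] [ 0.6005 -0.0204] axis -1.4308119436817524 value 2.5108119436817526 0.02718946012211896
(array([  59.767 , -130.6738,   10.6398]), array([-0.0004, -0.0001, -0.676 ]))
(array([  59.7718, -130.6344,  102.6398]), array([-0.0004, -0.0001, -0.676 ]))
```

carry_out(deltas="30 -65 0 0 0 -0.17 0;58 -130 0 0 0 -0.34 0;58 -130 -10 0 0 -0.51 0;58 -130 -10 0 0 -0.676 0;58 -130 -10 0 0 -0.676 0;58 -130 -10 0 0 -0.676 0")

```text
time_s: 6.85
eef_pos: [0.5636, 0.1106, 0.269]
eef_rot: [-0.0, 0.642, 0.767, -0.0]
wrist_force: [0.1, 0.5, -0.1]
opening: 0.997
grasp_force: 0.0
```

```bash
cat >> h.py <<'E'
def tab(o,im,c,z,near,r=0.06,show=True):
    """tab of colour c: pixels cast on plane z (tab top); centre of far/near extents and line direction"""
    K,T=model("wrist",o); hs=cv2.cvtColor(im,cv2.COLOR_BGR2HSV)
    lo,hi={"green":((50,80,25),(88,255,255)),"orange":((4,120,40),(17,255,255))}[c]
    m=cv2.inRange(hs,lo,hi); n,l,s,ce=cv2.connectedComponentsWithStats(m)
    for i in range(1,n):
        if s[i][4]<40: continue
        ys,xs=np.where(l==i); P=np.array([onz(K,T,(x,y),z)[:2] for x,y in zip(xs,ys)]).astype(np.float32)
        if np.linalg.norm(P.mean(0)-near)>r: continue
        # top edge: the tab top is the part furthest from the nadir of the camera; report minAreaRect too
        rect=cv2.minAreaRect((P*1000).astype(np.float32))
        v=np.linalg.svd(P-P.mean(0),full_matrices=False)[2][0]; v=v*np.sign(v[1])
        print("tab",c,ce[i],s[i],"mean",P.mean(0),"yaw",-np.arctan2(v[0],v[1]),"rect",np.round(rect[0],1),np.round(rect[1],1),round(rect[2],1),"cam",T[:2,3])
def snap(name):
    o=sensors.get_obs(); im=vision.camera("wrist"); cv2.imwrite(f"pics/{name}.png",im); print(o["eef_pos"],"q6",o["q"][5],"open",o["opening"]); return o,im
E
python3 - <<'E'
from h import *
o,im=snap("w5"); tab(o,im,"green",.191,(.5637,.115))
print(goto((0.5637,0.115,0.158),0.18,o))
cv2.imwrite("pics/w5b.png",im)
E
```

```text
[0.5636 0.1106 0.269 ] q6 -0.18929349740758195 open 0.9966176677933088
tab green [249.2546 194.5886] [244 169  12  52 542] mean [0.5621 0.1167] yaw 0.18718047 rect [562.3 116.5] [ 7.8 37.8] 10.1 cam [0.5506 0.1849]
(array([  4.3298,   0.9703, 110.9785]), array([-0.0004, -0.0001, -0.0036]))
```

View pics/w5b.png

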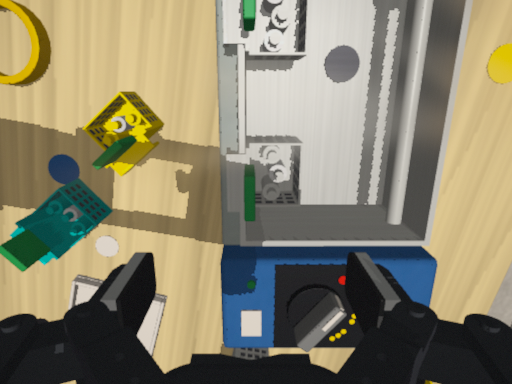

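The tab is centred between the fingers at (249,194) and the dial points at red. I'll grip this basket.

carry_out(deltas="4 0 60 0 0 0 0;4 -1 109 0 0 0 0;4 -1 109 0 0 0 0;4 -1 109 0 0 0 1;4 -1 109 0 0 0 1;4 -1 109 0 0 0 1;4 -1 109 0 0 0 1;4 -1 109 0 0 0 1;4 -1 109 0 0 0 1;4 -1 80 0 0 0 1;4 -1 45 0 0 0 1;4 -1 10 0 0 0 1")

```text
time_s: 8.4
eef_pos: [0.5613, 0.1146, 0.2594]
eef_rot: [-0.001, 0.641, 0.768, -0.001]
wrist_force: [0.9, -0.4, -2.7]
opening: 0.08
grasp_force: 61.2
```

Run:
```python
from h import *
o=sensors.get_obs(); print(o["eef_pos"],o["opening"],o["grasp_force"],o["wrist_force"])
# tray placing: tray c (.407,-.193), yaw -.066; basket at tray (x=+8,y=+36), tab offset (-22,0)
c=np.array([.407,-.193]); a=-.066; M=np.array([[np.cos(a),-np.sin(a)],[np.sin(a),np.cos(a)]])
for y in (.037,-.037):
  t=c+M@np.array([.010-.022,y]); print(t,*goto((t[0],t[1],.28),a,o),goto((t[0],t[1],.093),a,o)[0])
```

```text
[0.5613 0.1146 0.2594] 0.08040979498400035 61.242005825042725 [ 0.8602 -0.4451 -2.689 ]
[ 0.3975 -0.1553] [-236.174  -209.5308  -20.3599] [-0.0017 -0.0001  0.2459] [-236.2381 -209.2212  166.6398]
[ 0.3926 -0.2291] [-307.9474 -227.5471  -20.3547] [-0.0017 -0.0001  0.2459] [-308.0115 -227.2375  166.645 ]
```

carry_out(deltas="-60 -50 -20 0 0 0.06 1;-100 -90 -20 0 0 0.12 1;-140 -125 -20 0 0 0.18 1;-180 -160 -20 0 0 0.246 1;-220 -195 -20 0 0 0.246 1;-236 -210 -20 0 0 0.246 1;-236 -210 -20 0 0 0.246 1;-236 -210 -20 0 0 0.246 1")

```text
time_s: 9.4
eef_pos: [0.3976, -0.1546, 0.279]
eef_rot: [-0.0, 0.73, 0.683, 0.0]
wrist_force: [0.1, -0.1, -2.4]
opening: 0.078
grasp_force: 63.9
```

Run:
```python
from h import *
o,im=snap("w6"); b=vision.camera("top"); cv2.imwrite("pics/t6.png",b); 
print(o["grasp_force"]); K,T=model("wrist",o)
cv2.imwrite("pics/w6b.png",im)
# tray corners in top: mask
print(goto((0.3975,-.1553,.093),-.066,o))
```

```text
[ 0.3976 -0.1546  0.279 ] q6 -0.5851791378279704 open 0.07826543388036378
63.92535209655762
(array([ -0.8144,   0.0024, 185.9819]), array([-0.0003, -0.0008,  0.0001]))
```

View pics/w6b.png

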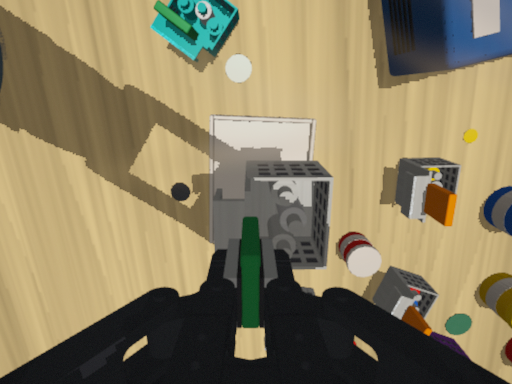

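The green-tab basket hangs upright in the grip over the tray (tray corners at (212,117) and (313,121)). Lower it and release.

carry_out(deltas="0 0 60 0 0 0 1;0 0 120 0 0 0 1;0 0 165 0 0 0 1;0 0 178 0 0 0 1;0 0 184 0 0 0 1;0 0 185 0 0 0 1;0 0 185 0 0 0 0.6;0 0 185 0 0 0 0;0 0 185 0 0 0 0;0 0 165 0 0 0 0;0 0 110 0 0 0 0;0 0 50 0 0 0 0")

```text
time_s: 11.0
eef_pos: [0.3969, -0.1548, 0.2305]
eef_rot: [-0.001, 0.73, 0.683, -0.0]
wrist_force: [0.2, -0.6, 0.3]
opening: 1.003
grasp_force: 0.0
```

Run:
```python
from h import *
o,im=snap("w7"); tab(o,im,"green",.123,(.3975,-.155))
K,T=model("wrist",o); print(proj(K,T,(.475,-.1144,.018)))
print(goto((0.541,0.242,.28),.18,o))
```

```text
[ 0.3969 -0.1548  0.2305] q6 -0.5860027924477517 open 1.0027719906300918
tab green [252.975 190.275] [248 166  11  47 400] mean [ 0.3995 -0.1541] yaw -0.07568034 rect [ 399.8 -153.4] [38.3  7.8] 84.7 cam [ 0.4023 -0.0796]
[320.7423 122.0299]
(array([405.5319, 117.5215, -49.3316]), array([-0.0011, -0.001 , -0.2462]))
```

carry_out(deltas="55 16 -49 0 0 -0.08 0;110 32 -49 0 0 -0.16 0;165 48 -49 0 0 -0.246 0;220 64 -49 0 0 -0.246 0;275 80 -49 0 0 -0.246 0;330 96 -49 0 0 -0.246 0;385 110 -49 0 0 -0.246 0;406 116 -49 0 0 -0.246 0;406 116 -49 0 0 -0.246 0;406 116 -49 0 0 -0.246 0")

```text
time_s: 12.3
eef_pos: [0.5398, 0.2416, 0.2781]
eef_rot: [-0.0, 0.641, 0.768, -0.0]
wrist_force: [-0.2, -0.5, -0.1]
opening: 1.001
grasp_force: 0.0
```

Run:
```python
from h import *
o,im=snap("w8"); tab(o,im,"green",.191,(.541,.242))
print(goto((0.5395,0.245,0.160),0.18,o))
```

```text
[0.5398 0.2416 0.2781] q6 0.04079605896820219 open 1.0010932991631023
tab green [249.6004 192.7847] [245 169  11  48 483] mean [0.5388 0.2463] yaw 0.1799239 rect [539.1 246.3] [ 7.4 36.1] 10.1 cam [0.5265 0.316 ]
(array([  3.4472,   0.3966, 118.0551]), array([-0.0005,  0.0004, -0.0002]))
```

carry_out(deltas="4 0 60 0 0 0 0;4 0 118 0 0 0 0;4 0 118 0 0 0 0;4 0 118 0 0 0 1;4 0 118 0 0 0 1;4 0 118 0 0 0 1;4 0 118 0 0 0 1;4 0 118 0 0 0 1;4 0 118 0 0 0 1;4 0 85 0 0 0 1;4 0 45 0 0 0 1;4 0 0 0 0 0 1")

```text
time_s: 13.85
eef_pos: [0.5385, 0.246, 0.2783]
eef_rot: [-0.001, 0.641, 0.768, -0.001]
wrist_force: [0.8, -0.8, -1.5]
opening: 0.08
grasp_force: 60.7
```

Run:
```python
from h import *
o=sensors.get_obs(); print(o["eef_pos"],o["opening"],o["grasp_force"],o["wrist_force"])
print(goto((.3946,-.2294,.28),-.066,o),goto((.3946,-.2294,.0935),-.066,o))
```

```text
[0.5385 0.246  0.2783] 0.08043052204129843 60.718621015548706 [ 0.8481 -0.7766 -1.4833]
(array([-441.9552, -226.7194,   -1.0925]), array([-0.0026,  0.0005,  0.2461])) (array([-441.9282, -226.2339,  185.4069]), array([-0.0026,  0.0005,  0.2461]))
```

carry_out(deltas="-50 -26 -1 0 0 0.06 1;-100 -51 -1 0 0 0.12 1;-150 -77 -1 0 0 0.18 1;-200 -103 -1 0 0 0.246 1;-250 -128 -1 0 0 0.246 1;-300 -154 -1 0 0 0.246 1;-350 -180 -1 0 0 0.246 1;-400 -205 -1 0 0 0.246 1;-442 -227 -1 0 0 0.246 1;-442 -227 -1 0 0 0.246 1;-442 -227 -1 0 0 0.246 1")

```text
time_s: 15.22
eef_pos: [0.3949, -0.2289, 0.2789]
eef_rot: [-0.001, 0.73, 0.683, 0.0]
wrist_force: [-1.3, -0.2, -2.0]
opening: 0.083
grasp_force: 60.8
```

Run:
```python
from h import *
o=sensors.get_obs(); print(o["eef_pos"],o["opening"],o["grasp_force"],o["wrist_force"])
print(goto((.3946,-.2294,.0935),-.066,o))
```

```text
[ 0.3949 -0.2289  0.2789] 0.08292188711905159 60.76740860939026 [-1.2675 -0.2066 -1.9781]
(array([ -0.758 ,  -0.1321, 185.3723]), array([-0.0006, -0.0011, -0.0007]))
```

carry_out(deltas="0 0 60 0 0 0 1;0 0 120 0 0 0 1;0 0 165 0 0 0 1;0 0 178 0 0 0 1;0 0 184 0 0 0 1;0 0 185 0 0 0 1;0 0 185 0 0 0 0.6;0 0 185 0 0 0 0;0 0 185 0 0 0 0;0 0 165 0 0 0 0;0 0 110 0 0 0 0;0 0 30 0 0 0 0")

```text
time_s: 16.73
eef_pos: [0.3944, -0.2288, 0.2327]
eef_rot: [-0.001, 0.73, 0.683, -0.0]
wrist_force: [1.5, -0.9, -0.7]
opening: 0.999
grasp_force: 0.0
```

Run:
```python
from h import *
o,im=snap("w9"); 
for n in [(.3975,-.155),(.3946,-.229)]: tab(o,im,"green",.123,n,.03)
for n in [(.597,-.205),(.583,-.362),(.426,-.383)]: tab(o,im,"orange",.118,n,.05)
t=vision.camera("top"); cv2.imwrite("pics/t9.png",t)
for ce,s in blobs(t,"orange",12)[0]: print(ce,onz(*model("top"),ce,.105))
v=np.vstack([im[:, :],t[100:330]]); cv2.imwrite("pics/w9b.png",v[:600])
```

```text
[ 0.3944 -0.2288  0.2327] q6 -0.7207529909506548 open 0.9993108930232946
tab green [249.5112 108.7444] [245  94  10  27 223] mean [ 0.3984 -0.165 ] yaw -0.06387973 rect [ 398.5 -163.9] [18.8  6.8] 86.0 cam [ 0.3999 -0.1536]
tab green [252.9169 191.2078] [249 168   9  47 409] mean [ 0.3969 -0.2295] yaw -0.060381684 rect [ 397.  -229.6] [38.7  6.6] 86.2 cam [ 0.3999 -0.1536]
tab orange [483.8977 137.8586] [ 460  117   50   47 1711] mean [ 0.5797 -0.1993] yaw 0.87106586 rect [ 579.8 -201.3] [35.9 34.5] 86.3 cam [ 0.3999 -0.1536]
tab orange [445.6849 297.2518] [ 424  273   47   50 1279] mean [ 0.566  -0.3434] yaw 0.41542897 rect [ 566.5 -345.1] [32.1 52.5] 44.1 cam [ 0.3999 -0.1536]
tab orange [288.3398 321.0859] [281 298  18  56 512] mean [ 0.4219 -0.36  ] yaw -0.11047527 rect [ 423.1 -365.7] [15.8 62.2] 3.3 cam [ 0.3999 -0.1536]
[319.1 113.5] [ 0.8602 -0.1821  0.105 ]
[430.2 178.8] [ 0.6514 -0.5029  0.105 ]
[331.2 199.2] [ 0.5956 -0.206   0.105 ]
[385. 203.] [ 0.5813 -0.3635  0.105 ]
```

View pics/w9b.png

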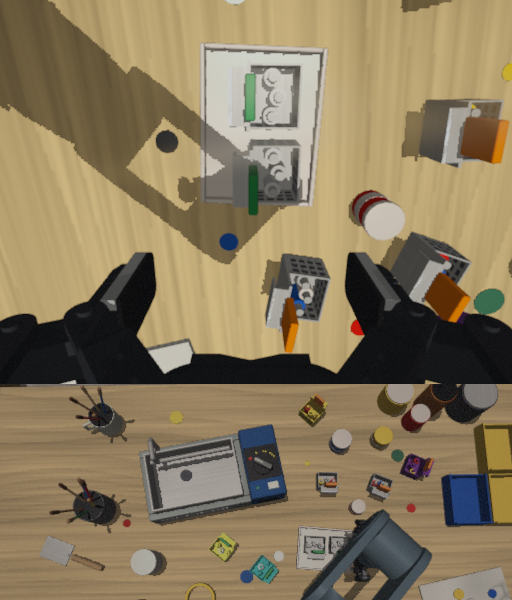

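Both finished baskets stand inside the tray (tabs at (250,100) and (253,190)). Next is the middle dirty basket.

Run:
```python
from h import *
print(goto((.596,-.206,.235),0))
```

```text
(array([ 39.3716, 195.5808,   6.1161]), array([ 0.01  ,  0.0093, -0.0659]))
```

carry_out(deltas="10 55 0 0 0 -0.066 0;22 110 0 0 0 -0.066 0;32 160 0 0 0 -0.066 0;39 196 0 0 0 -0.066 0;39 196 0 0 0 -0.066 0;39 196 0 0 0 -0.066 0;39 196 0 0 0 -0.066 0")

```text
time_s: 17.7
eef_pos: [0.5923, -0.2036, 0.2319]
eef_rot: [-0.0, 0.707, 0.707, -0.0]
wrist_force: [1.2, -0.3, 0.4]
opening: 0.996
grasp_force: 0.0
```

Run:
```python
from h import *
o,im=snap("w10"); tab(o,im,"orange",.118,(.597,-.205),.05)
print(o["eef_rot"])
```

```text
[ 0.5923 -0.2036  0.2319] q6 -0.519425033020368 open 0.9957663482795978
tab orange [251.3978 184.4731] [246 160  11  49 465] mean [ 0.5937 -0.1999] yaw -0.030270783 rect [ 593.8 -199.8] [40.7  8. ] 87.8 cam [ 0.5927 -0.1281]
tab orange [207.4407 222.    ] [189 217  32  18  59] mean [ 0.5567 -0.2326] yaw 1.1718478 rect [ 555.9 -233.6] [10.7 27.8] 68.7 cam [ 0.5927 -0.1281]
[-0.0001  0.7074  0.7068 -0.0001]
```

carry_out(deltas="0 1 60 0 0 0.03 0;0 1 120 0 0 0.03 0;0 1 145 0 0 0.03 0;0 1 145 0 0 0.03 0;0 1 145 0 0 0.03 1;0 1 145 0 0 0.03 1;0 1 145 0 0 0.03 1;0 1 145 0 0 0.03 1;0 1 145 0 0 0.03 1;0 1 145 0 0 0.03 1;0 1 100 0 0 0.03 1;0 1 50 0 0 0.03 1")

```text
time_s: 19.25
eef_pos: [0.5929, -0.2026, 0.1806]
eef_rot: [-0.002, 0.718, 0.696, -0.001]
wrist_force: [0.2, -0.8, -1.1]
opening: 0.085
grasp_force: 61.8
```

```bash
cat >> h.py <<'E'
RM=np.array([.5445,.1808]); WY=.179
def rimpt(x,y):
    c,s=np.cos(WY),np.sin(WY); return RM+np.array([c*x-s*y,s*x+c*y])
def hang(y,dx=.0095,zs=(.28,.165)):
    o=sensors.get_obs(); print(o["eef_pos"],o["opening"],o["grasp_force"],o["wrist_force"])
    p=rimpt(dx,y); print(p)
    for z in zs: print(*goto((*p,z),WY,o))
E
python3 - <<'E'
from h import *
print(rimpt(.0095,.07),rimpt(.0095,-.06), "tabs in rim frame:")
c,s=np.cos(WY),np.sin(WY)
for t in [(.5623,.1165),(.5391,.2463)]: print(np.array([[c,s],[-s,c]])@(np.array(t)-RM))
hang(.075)
E
```

```text
[0.5414 0.2514] [0.5645 0.1235] tabs in rim frame:
[ 0.0061 -0.0664]
[0.0063 0.0654]
[ 0.5929 -0.2026  0.1806] 0.08546087809329095 61.831737756729126 [ 0.2244 -0.7533 -1.138 ]
[0.5405 0.2563]
[457.2999 -66.6196 -98.0955] [-0.0037 -0.0026 -0.2091]
[457.0439 -66.1707  16.9033] [-0.0037 -0.0026 -0.2091]
```

carry_out(deltas="20 -3 -55 0 0 0 1;55 -8 -98 0 0 0 1;110 -16 -98 0 0 -0.05 1;165 -24 -98 0 0 -0.1 1;220 -32 -98 0 0 -0.15 1;275 -40 -98 0 0 -0.209 1;330 -48 -98 0 0 -0.209 1;385 -56 -98 0 0 -0.209 1;430 -63 -98 0 0 -0.209 1;457 -67 -98 0 0 -0.209 1;457 -67 -98 0 0 -0.209 1;457 -67 -98 0 0 -0.209 1")

```text
time_s: 20.75
eef_pos: [0.5407, 0.2549, 0.279]
eef_rot: [-0.0, 0.641, 0.768, -0.001]
wrist_force: [-0.5, 0.9, -2.5]
opening: 0.086
grasp_force: 61.8
```

Run:
```python
from h import *
hang(.075,zs=(.16,))
o,im=snap("w11"); tab(o,im,"orange",o["eef_pos"][2]-.087+.118,(.5405,.256))
t=vision.camera("top"); cv2.imwrite("pics/t11.png",t); cv2.imwrite("pics/w11b.png",im)
```

```text
[0.5407 0.2549 0.279 ] 0.08584509682182391 61.833189725875854 [-0.4556  0.9011 -2.4982]
[0.5405 0.2563]
[  1.4485   0.1628 119.0197] [-0.0013  0.0006  0.0001]
[0.5407 0.2549 0.279 ] q6 0.06346716921130259 open 0.08584509682182391
tab orange [250.0235 272.1629] [ 240  216   22  112 2124] mean [0.5394 0.2637] yaw 0.17980437 rect [539.7 263.1] [ 8.  48.5] 9.8 cam [0.5277 0.3294]
```

View pics/w11b.png

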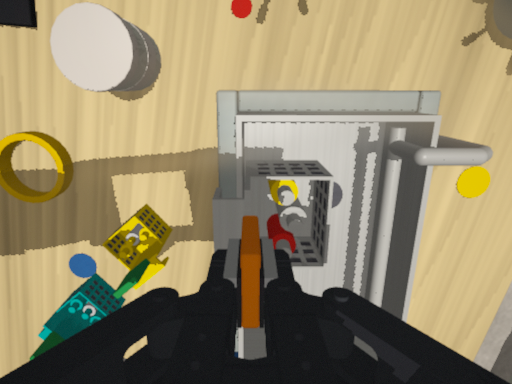

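carry_out(deltas="1 0 50 0 0 0 1;1 0 85 0 0 0 1;1 0 95 0 0 0 1;1 0 103 0 0 0 1;1 0 109 0 0 0 1;1 0 114 0 0 0 1;1 0 117 0 0 0 1;1 0 118 0 0 0 1")

```text
time_s: 21.85
eef_pos: [0.5408, 0.2565, 0.1619]
eef_rot: [0.0, 0.641, 0.768, 0.0]
wrist_force: [0.7, 0.1, -1.5]
opening: 0.083
grasp_force: 61.8
```

Still free with no contact, so lower the last 2 mm, release, and rise.

carry_out(deltas="0 0 1 0 0 0 1;0 0 1 0 0 0 0.7;0 0 1 0 0 0 0.4;0 0 1 0 0 0 0;0 0 1 0 0 0 0;0 0 -30 0 0 0 0;0 0 -70 0 0 0 0;0 0 -110 0 0 0 0")

```text
time_s: 22.85
eef_pos: [0.5407, 0.2564, 0.2729]
eef_rot: [-0.0, 0.641, 0.767, -0.0]
wrist_force: [0.6, 0.1, -0.3]
opening: 1.001
grasp_force: 0.0
```

Run:
```python
from h import *
o,im=snap("w12"); tab(o,im,"orange",.191,(.54,.256))
t=vision.camera("top"); cv2.imwrite("pics/t12.png",t)
for ce,s in blobs(t,"orange",10)[0]: print(ce,onz(*model("top"),ce,.105))
s_=vision.camera("scene");cv2.imwrite("pics/s12.png",s_)
for ce,s in blobs(s_,"orange",40)[0]: print("s",ce)
c=[cv2.resize(t[100:300,120:420],None,fx=2,fy=2),cv2.resize(s_[130:250,80:380],(600,240))]
cv2.imwrite("pics/c12.png",np.vstack(c)[:600])
print(goto((.583,-.365,.235),-.3,o))
```

```text
[0.5407 0.2564 0.2729] q6 0.06567978615135464 open 1.0006261151361455
tab orange [253.9972 193.9175] [247 167  15  56 715] mean [0.5427 0.2624] yaw 0.23415098 rect [542.8 261.6] [10.  41.5] 10.9 cam [0.5275 0.3307]
[319.1 113.5] [ 0.8602 -0.1821  0.105 ]
[430.1 179. ] [ 0.6508 -0.5025  0.105 ]
[385.  203.1] [ 0.581  -0.3635  0.105 ]
[395.7 256.7] [ 0.4247 -0.3835  0.105 ]
s [34.9 84.8]
s [306.4 147.9]
s [125.4 198.6]
s [143.3 225. ]
s [ 98.9 257.6]
s [236.8 265.2]
s [ 87.1 319.4]
(array([-618.9835,  -68.9147,   37.9125]), array([-0.0003,  0.0001,  0.4789]))
```

View pics/c12.png

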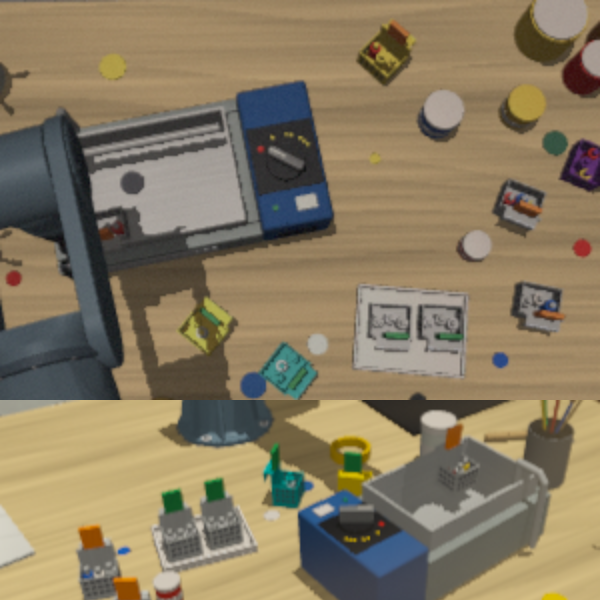

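The first dirty basket hangs inside the tank by its lip, and the finished pair stand in the tray. Next is the basket at (0.583,-0.365).

carry_out(deltas="-60 -7 0 0 0 0.05 0;-120 -14 0 0 0 0.1 0;-180 -20 0 0 0 0.15 0;-240 -27 0 0 0 0.2 0;-300 -34 0 0 0 0.25 0;-360 -40 10 0 0 0.3 0;-420 -47 20 0 0 0.35 0;-480 -54 30 0 0 0.4 0;-540 -60 38 0 0 0.45 0;-600 -67 38 0 0 0.479 0;-619 -69 38 0 0 0.479 0;-619 -69 38 0 0 0.479 0")

```text
time_s: 24.5
eef_pos: [0.5823, -0.3654, 0.2321]
eef_rot: [-0.001, 0.805, 0.593, -0.0]
wrist_force: [-0.5, 1.0, -0.2]
opening: 1.001
grasp_force: 0.0
```

Run:
```python
from h import *
o,im=snap("w13"); tab(o,im,"orange",.118,(.583,-.365),.06)
cv2.imwrite("pics/w13b.png",im)
```

```text
[ 0.5823 -0.3654  0.2321] q6 -0.43109742245332117 open 1.0008748809828547
tab orange [266.8047 146.4141] [260 141  16  16 128] mean [ 0.6055 -0.3359] yaw 1.2192425 rect [ 605.6 -337.6] [11.9 11.8] 73.3 cam [ 0.6055 -0.2936]
tab orange [245.0665 179.8627] [238 155  14  49 466] mean [ 0.581  -0.3568] yaw -0.40119454 rect [ 580.9 -356.4] [40.7  8.5] 67.2 cam [ 0.6055 -0.2936]
tab orange [235.7041 250.2449] [224 240  24  22  98] mean [ 0.5543 -0.4145] yaw -0.57878983 rect [ 554.1 -414.6] [20. 20.] 3.2 cam [ 0.6055 -0.2936]
```

View pics/w13b.png

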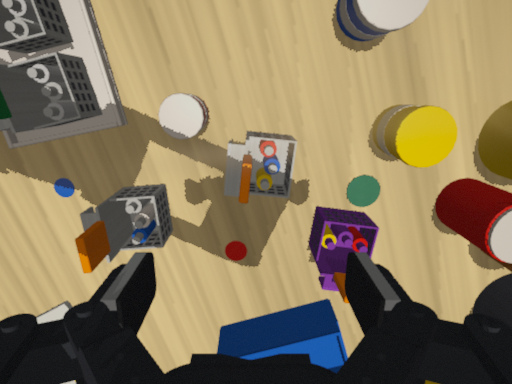

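The target grey/orange basket is centred at (245,180), turned about 0.1 rad against the gripper. The neighbours (red jar (183,116), purple (343,250), other basket (120,225)) are clear of the fingers.

Run:
```python
from h import *
print(goto((.5796,-.3595,.087),-.4))
```

```text
(array([  3.1084,  -4.058 , 145.562 ]), array([-0.002 , -0.0014,  0.0999]))
```

carry_out(deltas="3 -4 60 0 0 0.1 0;3 -4 120 0 0 0.1 0;3 -4 145 0 0 0.1 0;3 -4 145 0 0 0.1 0;3 -4 145 0 0 0.1 1;3 -4 145 0 0 0.1 1;3 -4 145 0 0 0.1 1;3 -4 145 0 0 0.1 1;3 -4 145 0 0 0.1 1;3 -4 145 0 0 0.1 1;3 -4 90 0 0 0.1 1;3 -4 40 0 0 0.1 1")

```text
time_s: 26.05
eef_pos: [0.5796, -0.3604, 0.1936]
eef_rot: [-0.001, 0.834, 0.552, -0.0]
wrist_force: [0.6, -0.9, -2.5]
opening: 0.083
grasp_force: 61.7
```

Run:
```python
from h import *
hang(0.0,zs=(.28,))
```

```text
[ 0.5796 -0.3604  0.1936] 0.08312818427094418 61.71977162361145 [ 0.5568 -0.9478 -2.5178]
[0.5538 0.1825]
[ 490.086  -235.4337  -85.4112] [-0.0019 -0.0015 -0.5791]
```

carry_out(deltas="30 -15 -50 0 0 0 1;75 -36 -85 0 0 -0.06 1;125 -60 -85 0 0 -0.12 1;175 -84 -85 0 0 -0.18 1;225 -108 -85 0 0 -0.24 1;275 -132 -85 0 0 -0.3 1;325 -156 -85 0 0 -0.36 1;375 -180 -85 0 0 -0.42 1;425 -204 -85 0 0 -0.5 1;470 -226 -85 0 0 -0.579 1;490 -235 -85 0 0 -0.579 1;490 -235 -85 0 0 -0.579 1")

```text
time_s: 27.55
eef_pos: [0.5538, 0.1836, 0.278]
eef_rot: [-0.001, 0.64, 0.768, -0.0]
wrist_force: [0.3, -1.0, -2.5]
opening: 0.083
grasp_force: 61.7
```

Run:
```python
from h import *
hang(0.0,zs=(.161,))
o,im=snap("w14"); tab(o,im,"orange",o["eef_pos"][2]-.087+.118,(.5538,.1825),.05)
```

```text
[0.5538 0.1836 0.278 ] 0.0825612377886393 61.7126727104187 [ 0.3232 -0.9726 -2.4969]
[0.5538 0.1825]
[ -1.1738  -0.0331 116.9766] [-0.0012 -0.0003  0.0029]
[0.5538 0.1836 0.278 ] q6 -0.06522286405153062 open 0.0825612377886393
tab orange [249.9821 267.6391] [ 240  212   21  110 2067] mean [0.5521 0.1944] yaw 0.18332903 rect [552.2 194. ] [ 7.7 47.1] 10.5 cam [0.5405 0.2579]
```

carry_out(deltas="-1 0 50 0 0 0 1;-1 0 85 0 0 0 1;-1 0 95 0 0 0 1;-1 0 103 0 0 0 1;-1 0 109 0 0 0 1;-1 0 114 0 0 0 1;-1 0 117 0 0 0 1;-1 0 118 0 0 0 1")

```text
time_s: 28.6
eef_pos: [0.5551, 0.181, 0.1618]
eef_rot: [0.0, 0.641, 0.768, 0.0]
wrist_force: [-2.4, 0.3, 6.3]
opening: 0.082
grasp_force: 63.0
```

carry_out(deltas="0 0 0 0 0 0 0.7;0 0 0 0 0 0 0.4;0 0 0 0 0 0 0;0 0 0 0 0 0 0;0 0 -30 0 0 0 0;0 0 -70 0 0 0 0;0 0 -110 0 0 0 0")

```text
time_s: 29.48
eef_pos: [0.5545, 0.1809, 0.2718]
eef_rot: [-0.0, 0.641, 0.767, -0.0]
wrist_force: [-0.3, -0.4, 0.1]
opening: 1.0
grasp_force: 0.0
```

Run:
```python
from h import *
o,im=snap("w15"); tab(o,im,"orange",.191,(.5538,.1825),.1)
t=vision.camera("top"); cv2.imwrite("pics/t15.png",t)
for ce,s in blobs(t,"orange",10)[0]: print(ce,onz(*model("top"),ce,.105))
s_=vision.camera("scene");cv2.imwrite("pics/s15.png",s_)
for ce,s in blobs(s_,"orange",40)[0]: print("s",ce)
cv2.imwrite("pics/c15.png",np.hstack([cv2.resize(im[0:240,180:380],(400,480)),cv2.resize(s_[130:250,220:320],(400,480))]))
print(goto((.426,-.385,.235),-.2,o))
```

```text
[0.5545 0.1809 0.2718] q6 -0.06694096965750441 open 1.000359212703464
tab orange [255.5052  93.3705] [247  64  16  54 386] mean [0.5449 0.255 ] yaw 0.19376695 rect [543.9 256.4] [ 9.9 33. ] 10.9 cam [0.5414 0.2552]
tab orange [254.5071 193.2599] [248 166  15  56 708] mean [0.5567 0.1878] yaw 0.23083898 rect [557.2 187.3] [10.1 41.2] 10.2 cam [0.5414 0.2552]
[319.1 113.5] [ 0.8602 -0.1821  0.105 ]
[430.1 178.9] [ 0.6511 -0.5026  0.105 ]
[168.3 215.6] [0.5562 0.2709 0.105 ]
[395.7 256.7] [ 0.4247 -0.3835  0.105 ]
s [34.9 84.8]
s [306.2 148.5]
s [291.4 154.9]
s [125.4 198.6]
s [ 98.8 257.6]
s [236.7 265.1]
s [ 87.2 319.3]
(array([-533.9984, -227.1768,   36.8577]), array([-0.0005,  0.    ,  0.3789]))
```

View pics/c15.png

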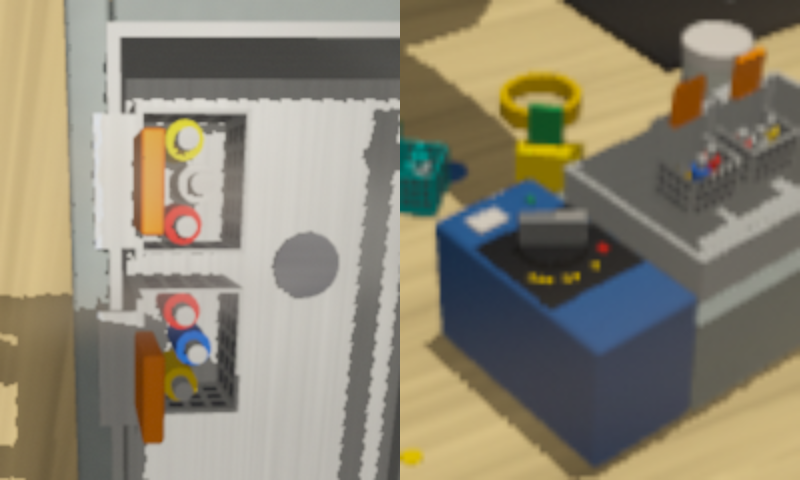

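Both baskets hang with their lips over the near rim and tubs inside. The third is unmoved at scene (125,199).

carry_out(deltas="-50 -21 0 0 0 0.05 0;-100 -42 0 0 0 0.1 0;-150 -64 0 0 0 0.15 0;-200 -85 0 0 0 0.2 0;-250 -106 0 0 0 0.25 0;-300 -128 10 0 0 0.3 0;-350 -149 20 0 0 0.35 0;-400 -170 30 0 0 0.379 0;-450 -192 37 0 0 0.379 0;-500 -213 37 0 0 0.379 0;-534 -227 37 0 0 0.379 0;-534 -227 37 0 0 0.379 0")

```text
time_s: 31.12
eef_pos: [0.4249, -0.3867, 0.232]
eef_rot: [-0.001, 0.775, 0.632, -0.0]
wrist_force: [0.6, 0.1, -0.4]
opening: 0.998
grasp_force: 0.0
```

Run:
```python
from h import *
o,im=snap("w16"); tab(o,im,"orange",.118,(.426,-.385),.06)
```

```text
[ 0.4249 -0.3867  0.232 ] q6 -0.7410078193286377 open 0.9982710573659643
tab orange [247.4924 178.5659] [242 154  11  48 463] mean [ 0.4248 -0.3776] yaw -0.21961443 rect [ 424.5 -376.9] [39.2  8.3] 78.4 cam [ 0.4408 -0.313 ]
```

carry_out(deltas="7 -2 60 0 0 0.01 0;7 -2 120 0 0 0.01 0;7 -2 145 0 0 0.01 0;7 -2 145 0 0 0.01 0;7 -2 145 0 0 0.01 1;7 -2 145 0 0 0.01 1;7 -2 145 0 0 0.01 1;7 -2 145 0 0 0.01 1;7 -2 145 0 0 0.01 1;7 -2 145 0 0 0.01 1;7 -2 90 0 0 0.01 1;7 -2 40 0 0 0.01 1")

```text
time_s: 32.67
eef_pos: [0.4254, -0.377, 0.1939]
eef_rot: [-0.001, 0.777, 0.629, 0.0]
wrist_force: [1.0, -1.1, -2.5]
opening: 0.078
grasp_force: 61.8
```

Run:
```python
from h import *
hang(-0.073,zs=(.28,))
```

```text
[ 0.4254 -0.377   0.1939] 0.07814967158491698 61.81273698806763 [ 1.026  -1.1402 -2.5413]
[0.5668 0.1107]
[506.5947  36.4403 -85.2061] [-0.0012 -0.0021 -0.3891]
```

carry_out(deltas="15 1 -55 0 0 0 1;55 4 -85 0 0 -0.04 1;105 8 -85 0 0 -0.08 1;155 11 -85 0 0 -0.12 1;205 15 -85 0 0 -0.16 1;255 18 -85 0 0 -0.2 1;305 22 -85 0 0 -0.24 1;355 26 -85 0 0 -0.3 1;405 29 -85 0 0 -0.36 1;455 33 -85 0 0 -0.389 1;507 36 -85 0 0 -0.389 1;507 36 -85 0 0 -0.389 1")

```text
time_s: 34.17
eef_pos: [0.5664, 0.1144, 0.2777]
eef_rot: [-0.001, 0.639, 0.769, 0.0]
wrist_force: [-0.2, -0.4, -2.5]
opening: 0.081
grasp_force: 61.8
```

Run:
```python
from h import *
hang(-0.073,zs=(.161,))
o,im=snap("w17"); tab(o,im,"orange",o["eef_pos"][2]-.087+.118,(.567,.11),.05)
```

```text
[0.5664 0.1144 0.2777] 0.08054468603600708 61.821924448013306 [-0.213  -0.3502 -2.4821]
[0.5668 0.1107]
[ -3.9165  -0.1286 116.6632] [-0.0013 -0.0016  0.0048]
[0.5664 0.1144 0.2777] q6 -0.1907752150382583 open 0.08054468603600708
tab orange [249.999  274.3871] [ 240  219   21  110 2064] mean [0.5653 0.1221] yaw 0.18418555 rect [565.4 121.6] [ 7.7 47.8] 10.6 cam [0.5531 0.1884]
```

carry_out(deltas="-1 0 50 0 0 0 1;-1 0 85 0 0 0 1;-1 0 95 0 0 0 1;-1 0 103 0 0 0 1;-1 0 109 0 0 0 1;-1 0 114 0 0 0 1;-1 0 117 0 0 0 1;-1 0 118 0 0 0 1")

```text
time_s: 35.22
eef_pos: [0.5673, 0.1098, 0.1619]
eef_rot: [0.0, 0.641, 0.768, 0.0]
wrist_force: [-3.2, 1.3, 6.5]
opening: 0.084
grasp_force: 63.2
```

carry_out(deltas="0 0 0 0 0 0 0.7;0 0 0 0 0 0 0.4;0 0 0 0 0 0 0;0 0 0 0 0 0 0;0 0 -30 0 0 0 0;0 0 -70 0 0 0 0;0 0 -110 0 0 0 0;0 0 -110 0 0 0 0")

```text
time_s: 36.22
eef_pos: [0.5691, 0.1097, 0.2751]
eef_rot: [0.003, 0.641, 0.767, 0.002]
wrist_force: [0.7, -0.6, 0.0]
opening: 1.003
grasp_force: 0.0
```

Run:
```python
from h import *
o,im=snap("w18"); tab(o,im,"orange",.191,(.5538,.1825),.1)
t=vision.camera("top"); s_=vision.camera("scene");cv2.imwrite("pics/s18.png",s_)
for ce,s in blobs(s_,"orange",40)[0]: print("s",ce)
cv2.imwrite("pics/c18.png",np.vstack([np.hstack([cv2.resize(im[0:240,180:380],(330,396)),cv2.resize(s_[130:250,200:320],(396,396))]),cv2.resize(t[190:300,100:420],(726,200))]))
print(goto((.650,-.0025,.25),.18+.9-np.pi/2,o))
```

```text
[0.5691 0.1097 0.2751] q6 -0.19326760698074874 open 1.002551030303003
tab orange [248.3307   4.6929] [243   0  13  11 127] mean [0.5463 0.2343] yaw -1.0515423 rect [546.7 234.2] [7.4 5.5] 10.4 cam [0.5547 0.1841]
tab orange [252.8585  95.8971] [244  69  19  52 311] mean [0.5588 0.1819] yaw 0.07670747 rect [558.7 182.6] [10.3 32.8] 5.2 cam [0.5547 0.1841]
tab orange [250.1377 196.0554] [244 168  14  56 668] mean [0.5695 0.113 ] yaw 0.22688884 rect [569.8 113.1] [ 9.6 42. ] 10.1 cam [0.5547 0.1841]
s [34.9 84.8]
s [306.2 148.5]
s [291.3 155.7]
s [275.1 162. ]
s [ 98.8 257.5]
s [236.8 265.2]
s [ 87.4 319.2]
(array([-124.7872,   59.457 ,   25.7196]), array([ 0.0078, -0.0011,  0.6698]))
```

View pics/c18.png

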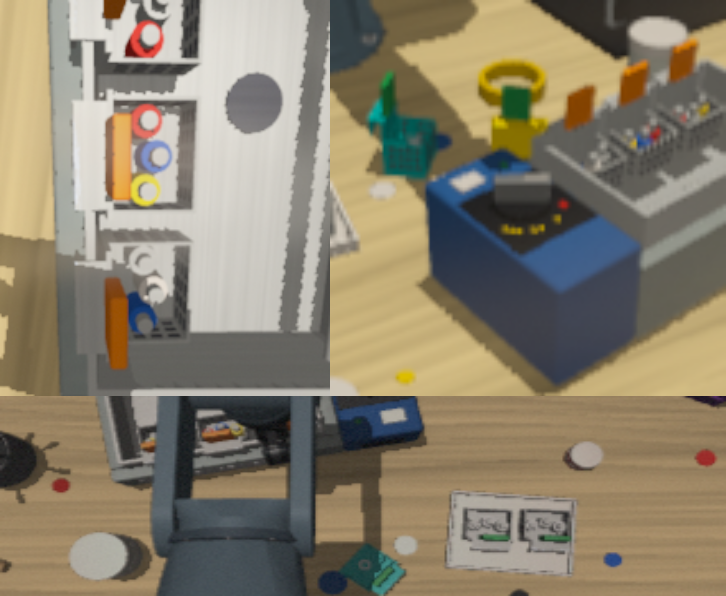

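All three dirty baskets hang with their lips over the near rim, and both green ones stand in the tray. Now the dial.

carry_out(deltas="-60 30 0 0 0 0.17 0;-110 55 20 0 0 0.34 0;-125 61 22 0 0 0.51 0;-125 61 22 0 0 0.67 0;-125 61 22 0 0 0.67 0;-125 61 22 0 0 0.67 0")

```text
time_s: 37.12
eef_pos: [0.6487, -0.0021, 0.2479]
eef_rot: [-0.001, 0.857, 0.516, -0.001]
wrist_force: [-0.4, 0.3, -0.2]
opening: 1.006
grasp_force: 0.0
```

Run:
```python
from h import *
o,im=snap("w19"); dial(o,im)
print(goto((.650,-.0025,.149),.18+.9-np.pi/2,o))
```

```text
[ 0.6487 -0.0021  0.2479] q6 0.30177850574408166 open 1.0057344152312957
dial cand [251.6273 182.236 ] [0.6572 0.0108] axis -2.0493525501586545 value -0.012240103431139016 0.025547028356981576
(array([ 0.2695,  1.4877, 98.8593]), array([-0.0015,  0.0004,  0.0032]))
```

carry_out(deltas="0 1 60 0 0 0 0;0 1 99 0 0 0 0;0 1 99 0 0 0 0;0 1 99 0 0 0 1;0 1 99 0 0 0 1;0 1 99 0 0 0 1;0 1 99 0 0 0 1;0 1 99 0 0 0 1")

```text
time_s: 38.17
eef_pos: [0.6499, -0.0026, 0.1511]
eef_rot: [-0.0, 0.858, 0.514, 0.0]
wrist_force: [-5.0, 1.7, 5.8]
opening: 0.144
grasp_force: 59.8
```

carry_out(deltas="0 0 0 0 0 0.15 1;0 0 0 0 0 0.3 1;0 0 0 0 0 0.45 1;0 0 0 0 0 0.6 1;0 0 0 0 0 0.75 1;0 0 0 0 0 0.9 1;0 0 0 0 0 1.05 1;0 0 0 0 0 1.2 1;0 0 0 0 0 1.2 1;0 0 0 0 0 1.2 1;0 0 0 0 0 1.2 0.5;0 0 0 0 0 1.2 0")

```text
time_s: 39.67
eef_pos: [0.6499, -0.0025, 0.1496]
eef_rot: [-0.0, 0.998, -0.06, -0.0]
wrist_force: [-0.2, 0.0, -0.4]
opening: 0.563
grasp_force: 0.0
```

carry_out(deltas="0 0 0 0 0 0 0;0 0 0 0 0 0 0;0 0 -50 0 0 0 0;0 0 -110 0 0 0 0;0 0 -120 0 0 0 0;0 0 -120 0 0 0 0")

```text
time_s: 40.42
eef_pos: [0.6504, -0.0028, 0.2707]
eef_rot: [0.0, 0.998, -0.06, 0.001]
wrist_force: [0.6, -0.4, 0.3]
opening: 0.999
grasp_force: 0.0
```

Run:
```python
from h import *
o,im=snap("w20"); dial(o,im)
t=vision.camera("top"); s_=vision.camera("scene")
for ce,s in blobs(s_,"orange",40)[0]: print("s",ce)
cv2.imwrite("pics/c20.png",np.vstack([np.hstack([cv2.resize(im,(384,288)),cv2.resize(s_[110:260,150:350],(384,288))]),cv2.resize(t[100:300,100:420],(768,300))]))
```

```text
[ 0.6504 -0.0028  0.2707] q6 1.5042195907115887 open 0.9993172469985742
dial cand [252.3529 178.3627] [ 0.6632 -0.0066] axis 3.0209966260364705 value 1.200596027553323 0.02224868648845233
s [34.9 84.9]
s [306.2 148.5]
s [291.3 155.7]
s [275.1 162.9]
s [ 99.1 257.7]
s [236.7 265.1]
s [ 87.1 319.4]
```

View pics/c20.png

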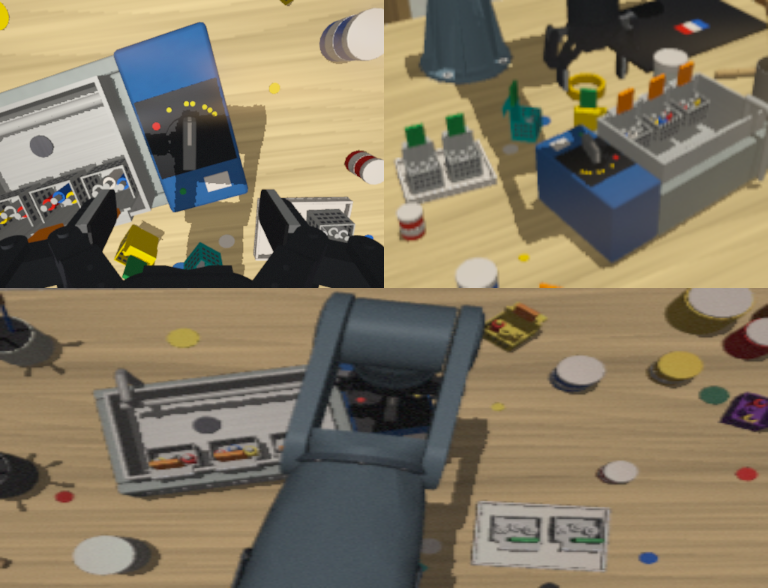

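The dial reads 1.20 (two dots). All three orange baskets are hanging and both green ones are standing in the tray, and the gripper is clear. Handing in.

```bash
python3 -c "
from bench import ctrl
print(ctrl.hand_in())"
```

```text
the job is handed in; nothing more can be done
None
```

The job is handed in, with no verdict returned: the dial went to OFF and then the two-dot click (read at 1.20 rad), both green baskets stand in the tray, all three orange baskets hang on the near rim, and no jar or pot was disturbed.

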